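# Roll the round speaker into its desk cradle

## Task

The round portable speaker is lying loose on the desk: with your fingertips, gently roll it on its side along the desk, up over the low lip and into the V of its plywood cradle, so that it rests level on both faces of the V centred so that neither end sticks out past the cradle; nudge its end if it needs centring. Only push it, never lift or carry it, never let it run away at speed, and leave everything else on the desk undisturbed. Take your hand off it when it is seated.

Things in the scene. Friction and masses are not known exactly. Their poses are not given: they have to be found in the camera images.
- speaker: Cylindrical loudspeaker, 58 mm in diameter, 176 mm long, about 0.45 kg, smooth aluminium with black end rings. It rolls easily, stops soon when not pushed, and slides along its length at 1 to 3 N. Origin at its centre (29 mm above the desk); x axis along the cylinder; z, through its strip of buttons, starts upward and turns with it. Lies 170-240 mm before the cradle (+y side), up to 25 mm off its middle, 9 degrees askew.
- cradle: Fixed V-cradle of folded 5 mm light plywood, 190 mm long along its x axis (the trough). Origin on the desk below the axis of a seated speaker, midway along; z up; +y points to the low entry side: roll in along -y. The V's bottom is at y -6 mm, height 4 mm; its front face slopes 25 degrees, its back face 45 degrees, up to y -42 mm, height 40 mm; a vertical leg ends the cradle at y -49 mm.
- cradle_lip (a point): Middle of the cradle's front lip: 24 mm to +y of the cradle's origin, 18 mm above the desk; axes as the cradle's. The V begins behind it; before it the entry ramp falls at 14 degrees to the desk, which it meets 92 mm to +y of the cradle's origin.
- cradle_seat (a point): Where the centre of a seated, centred speaker comes to lie: 39 mm above the cradle's origin; axes as the cradle's.
- mug: Clear glass mug, 82 mm in diameter, 98 mm high, standing beyond the far end of the speaker's path; origin at the centre of its underside. Bystander.
- glue: Glue stick standing upright, 29 mm in diameter, 102 mm high, at the robot's end of the speaker's path; origin at the centre of its underside. Bystander.
- cream: White tube of hand cream standing on its cap, 46 mm in diameter, 105 mm high, behind the cradle; origin at the centre of its underside. Bystander.
- earbuds: White earbud case, 62 x 48 x 26 mm, behind the cradle; origin at the centre of its underside. Bystander.
- spray: Clear spray bottle with white trigger head, 68 mm in diameter, 200 mm high, on the left of the desk; origin at the centre of its underside. Bystander.
- phone: Phone lying flat, 158 x 75 x 9 mm, on the left of the desk; origin at the centre of its underside, x along its length. Bystander.
Not all that is in view belongs to the job. Leave any pink or purple look-alike of the speaker alone.

How it is judged:
By the outcome, as a careful person would: the job done as asked, in the order asked, and still so for the second after the job is handed in, with the robot touching nothing.
It also fails if it takes over 56 s, if anything falls off the work surface, if the arm or the gripper's body presses on something with over 40 N, if the wrist force passes 120 N, or if a joint passes its speed limit or range.

## Robot

A 6-joint arm with a two-finger parallel gripper is mounted at the origin on the work surface. World frame = base frame: x ahead of the robot, y to its left, z up, the work surface at z = 0. Lengths are in m, angles in degrees, forces in N, time in s.
With the tool pointing down it reaches from about 0.4 to 0.825 m from the base axis. Payload 7 kg.
Tool frame: the origin (TCP) lies on the front face of the gripper's body, between the roots of the fingers; the fingertips stand 66 mm ahead of it and the grasp point (between the pads) lies 47 mm ahead of it; z points along the fingers, y is the line along which they close (so a half turn about z gives the same grasp; the last joint's range is limited). The gripper opens to 88 mm and grips with 3 to 60 N. Pads are 19 mm wide; open, the fingers measure 130 mm over their backs; the gripper's body (78 mm by 193 mm) begins 47 mm behind the grasp point.
Start: joints at [-55.285, 20.546, 0.682, 0, -70.136, -16.507], TCP at [0.211, -0.641, 0.292] pointing down, gripper open.
Joint ranges: [-176.03, 176.03], [-82.01, 121.73], [-58.28, 71.71], [-173.87, 95.51], [-174.79, -0.11], [-173.66, 173.66]. Speed limits (degrees/s): [136.94, 136.94, 172.46, 180, 180, 180].

## Interface

Orientations are given as [roll, pitch, yaw] about the fixed x, y, z axes, in that order (R = Rz(yaw) Ry(pitch) Rx(roll)).
In Python, from plant import ctrl gives the robot as it stands.
- The arm moves only by the tool send_rows, never from a script. Its argument "deltas" is a list of rows, each a list of 2 entries, a list of its own where there are three numbers: the shift along the tool's x, y, z each as a share of 800 mm, from -1 to 1, then the turn about the tool's z as a share of 90 degrees, from -1 to 1. A call has exactly 5 rows; each row is the pose to reach, as a shift and turn from the pose commanded when the call began, along the tool's axes at that moment; what a row does not reach only later rows make up. A row lasts 1/12 s, in which the tool goes at most 41.7 mm and 7.16 degrees, less where a joint would pass 70% of its speed; a pose out of reach is approached as far as the arm can. A call with a number of a shift or a turn outside -1 to 1 is refused whole. A call with a gripper value outside its range is refused whole. "gripper" is the opening, from 0 (shut) to 1 (fully open), set as the call begins (left out, the last holds). The fingers move at their own pace and stop on an object; the grip force is fixed at half the most. Time passes only in rows, so rows that repeat a pose let the fingers close, or fill a call up. It gives the time, the measured TCP pose, the force, the opening and the grip force at its end, in the units of the state.
- ctrl.get_obs(): the state, without advancing time (a new reading comes with each control period).
- ctrl.snapshot(name): name is "scene" or "side" or "wrist"; returns a dict with "color" (420x560x3 uint8, red, green, blue), "vertical_fov" (degrees; the focal length in pixels is half the picture's height over the tangent of half this angle, whatever the lens; pixels are square), "cx", "cy" (the principal point, pixels), "rvec" (rotation vector, rad) and "tvec" (3), from world to camera coordinates, as OpenCV has them. Camera axes: x right, y down, z forward; pixel columns grow to the right and rows downward; lengths in m; the calibration is good to about 2 mm. A picture is of the moment at which its call begins. There is no depth.
- ctrl.close_job(): hands the job in; it is judged then, once.
Trained networks look in a picture, given as the dict that the camera call returned (one of the last four; its "shot" number tells which), for a name from the list of things; names that differ only in an ending like _2 or _b are one class to them, and where a whole thing is asked for, a point or a joint stands for the part that bears it (a point fixed in the world has none). Each returns a list of dicts, best first, with "conf" (0 to 1); they miss things now and then, are a little off and sometimes report something else, mostly with a low value. They report only what shows in the picture. A call takes as long as a camera call. They do not tell look-alikes from the thing itself.
- ctrl.boxes_of(picture, thing): "xy" ([column, row] as shares, 0 to 1, of the picture: columns of its width, rows of its height, amid what is visible of it).
- ctrl.cut_out(picture, thing): "pixels" (420x560 bool, what is visible of it) and "xy" ([column, row] as shares, 0 to 1, of the picture: columns of its width, rows of its height, amid what is visible of it).
The state is a dict: "clock": time; "joint_pos": joint angles; "qvel": joint speeds; "tau": joint torques, N m; "tool_pos": TCP position; "orientation": TCP orientation; "force": force on the tool from outside, world axes, zero at the start; "moment": the same for the moment, N m; "opening": finger opening in m; "gripper_force": force on a finger pad.
Only numpy, scipy, OpenCV 4.12 (cv2) and the standard library are available. Lean on these libraries where they do the work, as an engineer would, in place of code of your own. Each camera call takes 0.05 s, during which the arm holds its last target. There are 200 camera calls.

## Working session

There is one attempt and no reset: what is moved stays moved. The work goes in short steps, Python scripts to look and compute and a tool call to move; the robot and the scene stay as the last step left them, time stands still between calls to the robot, and variables do not carry over. Pictures are saved under pics/ and viewed, at most 10 in all, crops included, and the job is handed in when it is done.

Besides the shell and the picture viewer there is one more tool, called after "Call:" by a JSON object that holds its "name" and its "arguments", one argument or row to a line. send_rows: Moves the arm, as the interface text tells. Shift numbers are shares of 800 mm and turn numbers shares of 90 degrees, none past 1 either way. Its arguments: {"type":"object","properties":{"deltas":{"type":"array","items":{"type":"array"}},"gripper":{"type":"number"}},"required":["deltas"]}

```bash
mkdir -p pics
cat > h.py <<'E'
import numpy as np, cv2
from plant import ctrl
from scipy.spatial.transform import Rotation as R
def cam(p):
    f=210/np.tan(np.radians(p["vertical_fov"])/2)
    K=np.array([[f,0,p["cx"]],[0,f,p["cy"]],[0,0,1.]])
    return K,cv2.Rodrigues(np.array(p["rvec"],float))[0],np.array(p["tvec"],float).ravel()
def ray(p,u,v,z):
    K,Rm,t=cam(p); d=Rm.T@np.linalg.inv(K)@[u,v,1]; c=-Rm.T@t
    return c+d*(z-c[2])/d[2]
def proj(p,X):
    K,Rm,t=cam(p); return cv2.projectPoints(np.atleast_2d(np.array(X,float)),np.array(p["rvec"],float),t,K,None)[0].reshape(-1,2)
def save(p,n,crop=None,s=1):
    im=p["color"][:,:,::-1]
    if crop: im=im[crop[1]:crop[3],crop[0]:crop[2]]
    cv2.imwrite(f"pics/{n}.png",cv2.resize(im,None,fx=s,fy=s,interpolation=cv2.INTER_CUBIC))
E
python3 - <<'E'
from h import *
ps=[ctrl.snapshot(n) for n in("scene","side")]
cv2.imwrite("pics/a.png",cv2.resize(np.vstack([p["color"][:,:,::-1] for p in ps]),None,fx=.714,fy=.714))
save(ps[0],"scene");save(ps[1],"side")
for p,n in zip(ps,("scene","side")):
    K,Rm,t=cam(p);print(n,"cam at",(-Rm.T@t).round(3),"f",K[0,0].round(1), p["cx"],p["cy"])
    for th in("speaker","cradle","mug","glue","cream","earbuds"):
        for d in ctrl.cut_out(p,th):
            u,v=d["xy"][0]*560,d["xy"][1]*420
            print(n,th,round(d["conf"],2),round(u),round(v),d["pixels"].sum(),ray(p,u,v,.03).round(3))
o=ctrl.get_obs();print({k:np.round(v,3) for k,v in o.items()})
E
```

```text
scene cam at [ 1.451 -0.395  0.892] f 493.2 278.96293979187357 214.32439394917108
scene speaker 0.96 200 349 2494 [ 0.813 -0.305  0.03 ]
scene speaker 0.86 152 199 1222 [ 0.256 -0.275  0.03 ]
scene speaker 0.76 321 248 1410 [0.653 0.067 0.03 ]
scene speaker 0.62 324 145 714 [0.215 0.311 0.03 ]
scene speaker 0.55 296 186 1080 [0.38  0.126 0.03 ]
scene cradle 0.67 234 259 3040 [ 0.594 -0.149  0.03 ]
scene cradle 0.32 411 202 1539 [0.594 0.387 0.03 ]
scene mug 0.63 281 307 1978 [ 0.783 -0.105  0.03 ]
scene glue 0.7 244 205 318 [ 0.401 -0.046  0.03 ]
scene cream 0.58 183 239 626 [ 0.465 -0.243  0.03 ]
scene earbuds 0.95 180 285 421 [ 0.622 -0.293  0.03 ]
side cam at [0.21  0.95  1.019] f 479.8 279.92398708420524 200.56620454629422
side speaker 0.82 314 250 1479 [0.368 0.136 0.03 ]
side speaker 0.75 229 211 1253 [0.637 0.08  0.03 ]
side speaker 0.72 225 129 808 [ 0.805 -0.282  0.03 ]
side speaker 0.69 362 323 1963 [0.199 0.312 0.03 ]
side speaker 0.68 379 166 941 [ 0.264 -0.27   0.03 ]
side cradle 0.9 271 171 2305 [ 0.579 -0.124  0.03 ]
side cradle 0.51 309 144 436 [ 0.508 -0.301  0.03 ]
side mug 0.9 205 158 1030 [ 0.799 -0.112  0.03 ]
side glue 0.72 311 192 263 [ 0.437 -0.077  0.03 ]
side glue 0.2 306 145 452 [ 0.514 -0.294  0.03 ]
side cream 0.68 306 146 423 [ 0.514 -0.288  0.03 ]
side earbuds 0.49 285 146 221 [ 0.58  -0.262  0.03 ]
{'clock': np.float64(0.7), 'joint_pos': array([-55.286,  20.543,   0.682,  -0.   , -70.136, -16.508]), 'qvel': array([-0.058, -0.063,  0.063,  0.041,  0.002,  0.031]), 'tau': array([ 0.0000e+00, -5.8216e+01,  2.9326e+01,  7.0010e+00,  1.3000e-02,
       -0.0000e+00]), 'tool_pos': array([ 0.211, -0.641,  0.292]), 'orientation': array([-1.79997e+02,  1.00000e-03, -1.61794e+02]), 'force': array([ 0.196,  0.195, -0.18 ]), 'moment': array([ 0.014, -0.001,  0.032]), 'gripper_force': np.float64(0.0), 'opening': np.float64(0.088)}
```

View pics/scene.png

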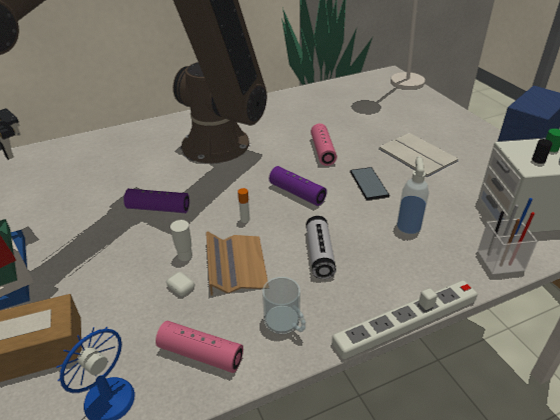

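View pics/side.png

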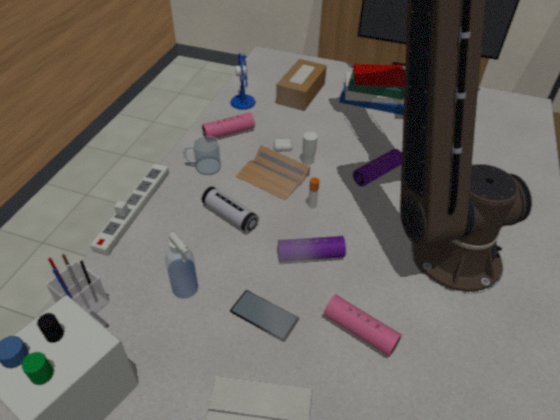

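Five candidates in the scene picture: pink (200,349), purple (152,199), pink (324,145), purple (296,186) and silver with black end rings (321,248). The silver one, in front of the cradle at (236,262), fits "smooth aluminium with black end rings". I'll confirm it in a crop and fit poses to the masks.

```bash
cat >> h.py <<'E'
from scipy.optimize import minimize
def cylpts(x,y,yaw,z=.029,r=.029,L=.176):
    a=np.linspace(0,2*np.pi,40); c,s=np.cos(np.radians(yaw)),np.sin(np.radians(yaw))
    P=[]
    for e in(-L/2,L/2):
        P+=[[x+c*e-s*q,y+s*e+c*q,z+w] for q,w in zip(r*np.cos(a),r*np.sin(a))]
    return [np.array(P)]
def cradpts(x,y,yaw):
    pr=[(.092,0),(.024,.018),(-.006,.004),(-.042,.040),(-.049,.040),(-.049,0)]
    c,s=np.cos(np.radians(yaw)),np.sin(np.radians(yaw))
    f=lambda e,q,w:[x+c*e-s*q,y+s*e+c*q,w]
    F=[np.array([f(e,*p) for p in (pr[i],pr[i+1]) for e in(-.095,.095)]) for i in range(5)]
    return F+[np.array([f(e,*p) for p in t]) for e in(-.095,.095) for t in(((.092,0),(.024,.018),(-.006,.004),(-.006,0)),((-.006,.004),(-.042,.04),(-.049,.04),(-.049,0),(-.006,0)))]
def upright(x,y,r,h):
    a=np.linspace(0,2*np.pi,30); return [np.array([[x+r*np.cos(t),y+r*np.sin(t),z] for t in a for z in(0,h)])]
def sil(p,polys,S=4):
    m=np.zeros((420*S,560*S),np.uint8)
    for P in polys: cv2.fillConvexPoly(m,cv2.convexHull(((proj(p,P)+.5)*S).astype(np.int32)),1)
    return cv2.resize(m.astype(np.float32),(560,420),interpolation=cv2.INTER_AREA)
def fit(model,views,x0,step):
    def cost(v): 
        c=0
        for p,m in views:
            s=sil(p,model(*v)); m=m.astype(np.float32); c+=1-np.minimum(s,m).sum()/np.maximum(s,m).sum()
        return c/len(views)
    x0=np.array(x0,float); sx=np.vstack([x0]+[x0+np.eye(len(x0))[i]*step[i] for i in range(len(x0))])
    r=minimize(cost,x0,method="Nelder-Mead",options=dict(initial_simplex=sx,maxiter=150,xatol=1e-4,fatol=1e-4))
    return r.x,1-r.fun
def near(p,th,X):
    q=proj(p,X)[0]; D=ctrl.cut_out(p,th)
    D=[d for d in D if np.hypot(d["xy"][0]*560-q[0],d["xy"][1]*420-q[1])<30]
    return D[0]["pixels"] if D else None
E
python3 - <<'E'
from h import *
ps=[ctrl.snapshot(n) for n in("scene","side")]
save(ps[0],"crop",(170,180,370,350),4*.98)
V=lambda th,X,pp=ps:[(p,m) for p in pp if (m:=near(p,th,X)) is not None]
print("speaker",fit(cylpts,V("speaker",[.645,.073,.03]),[.645,.073,10],[.01,.01,8]))
cv=V("cradle",[.585,-.13,.02])
for v in([c] for c in cv): print("cradle 1",fit(cradpts,v,[.585,-.13,5],[.01,.01,8]))
print("cradle",fit(cradpts,cv,[.585,-.13,5],[.01,.01,8]))
for th,r,h,X in(("mug",.041,.098,[.77,-.09]),("glue",.0145,.102,[.44,-.08]),("cream",.023,.105,[.51,-.27])):
    v=V(th,X+[h/2]); print(th,len(v),fit(lambda x,y:upright(x,y,r,h),v,X,[.02,.02]))
E
```

```text
speaker (array([  0.64087742,   0.06819796, -21.94084441]), np.float64(0.9516808688640594))
cradle 1 (array([  0.57558748,  -0.16157343, -15.59248128]), np.float64(0.9428163170814514))
cradle 1 (array([  0.57717512,  -0.15880483, -14.59908459]), np.float64(0.9671633243560791))
cradle (array([  0.57650978,  -0.16096985, -15.34126888]), np.float64(0.9487730264663696))
mug 2 (array([ 0.79370412, -0.10924465]), np.float64(0.8842086791992188))
glue 1 (array([ 0.42623697, -0.05798052]), np.float64(0.8417555689811707))
cream 1 (array([ 0.49058818, -0.25031036]), np.float64(0.8385512232780457))
```

View pics/crop.png

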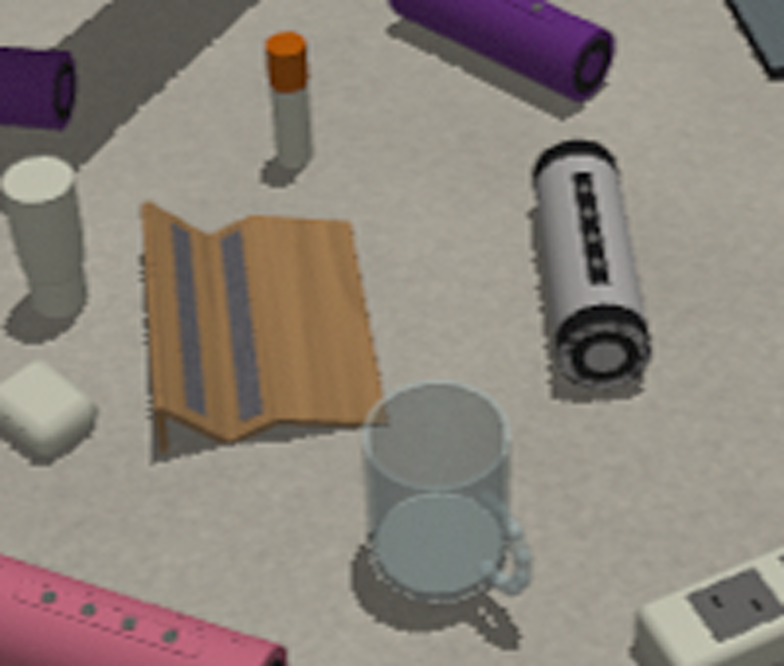

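The crop confirms it: the silver cylinder has black rings and its button strip is up, and the cradle with its grey strips lies to its left. Next I'll plan the approach behind the speaker (+y side), with the finger line along its axis.

```bash
cat > go.py <<'E'
import sys; from h import *
# args: x y z yaw -> shares from present pose ; cradle frame print
def delta(x,y,z,yaw):
    o=ctrl.get_obs(); q=R.from_euler("xyz",o["orientation"],degrees=True)
    d=q.inv().apply(np.array([x,y,z])-o["tool_pos"])/.8
    w=(yaw-o["orientation"][2]+180)%360-180
    print("clock",round(float(o["clock"]),2),"tcp",np.round(o["tool_pos"],4),"yaw",round(o["orientation"][2],2),"F",np.round(o["force"],1),"-> shift",d.round(4),"turn",round(-w/90,3))
C=np.array([.577,-.160]); CY=-15.2
c,s=np.cos(np.radians(CY)),np.sin(np.radians(CY)); Xc=np.array([c,s]); Yc=np.array([-s,c])
if __name__=="__main__": delta(*map(float,sys.argv[1:]))
E
python3 - <<'E'
from go import *
p=ctrl.snapshot("scene"); p2=ctrl.snapshot("side")
v=[(q,d[0]["pixels"]) for q in(p,p2) if (d:=ctrl.cut_out(q,"spray"))]
print("spray",len(v),fit(lambda x,y:upright(x,y,.034,.14),v,[.55,.35],[.03,.03]))
S=np.array([.641,.068]); d=S-C; print("speaker in cradle",d@Xc,d@Yc)
th=np.radians(-22); y=np.array([-np.sin(th),np.cos(th)])
T=S+y*(.029+.0095+.02); print("T",T); delta(*T,.26,-112); delta(*T,.085,-112)
E
```

```text
spray 2 (array([0.64926582, 0.34131824]), np.float64(0.8527220785617828))
speaker in cradle 0.0019819229161108253 0.23680386817270235
T [0.66291449 0.12224026]
clock 1.5 tcp [ 0.2109 -0.6412  0.2922] yaw -161.79 F [-0.6  0.2 -0.7] -> shift [-0.835   0.7299  0.0402] turn -0.553
clock 1.5 tcp [ 0.2109 -0.6412  0.2922] yaw -161.79 F [-0.6  0.2 -0.7] -> shift [-0.835   0.7299  0.259 ] turn -0.553
```

Call:
{"name": "send_rows", "arguments": {
  "deltas": [
    [[-0.04, 0.035, 0], -0.08],
    [[-0.08, 0.07, 0], -0.15],
    [[-0.12, 0.105, 0], -0.22],
    [[-0.155, 0.135, 0], -0.3],
    [[-0.19, 0.166, 0], -0.37]
  ]
}}

```text
clock: 1.92
tool_pos: [0.3144, -0.4658, 0.2922]
orientation: [-180.0, 0.0, -128.1]
force: [1.2, -1.1, 0.2]
opening: 0.0876
gripper_force: 0.0
```

```bash
python3 go.py .663 .122 .26 -112
```

```text
clock 1.92 tcp [ 0.3144 -0.4658  0.2922] yaw -128.14 F [ 1.2 -1.1  0.2] -> shift [-0.847   0.1111  0.0403] turn -0.179
```

Call:
{"name": "send_rows", "arguments": {
  "deltas": [
    [[-0.05, 0.0065, 0], -0.05],
    [[-0.1, 0.013, 0], -0.1],
    [[-0.15, 0.02, 0], -0.15],
    [[-0.2, 0.026, 0], -0.18],
    [[-0.25, 0.033, 0], -0.18]
  ]
}}

```text
clock: 2.33
tool_pos: [0.4183, -0.2928, 0.2926]
orientation: [-179.9, 0.0, -112.1]
force: [1.6, -0.5, -0.1]
opening: 0.0872
gripper_force: 0.0
```

```bash
python3 go.py .663 .122 .26 -112
```

```text
clock 2.33 tcp [ 0.4183 -0.2928  0.2926] yaw -112.11 F [ 1.6 -0.5 -0.1] -> shift [-0.5955 -0.0882  0.0409] turn -0.001
```

Call:
{"name": "send_rows", "arguments": {
  "deltas": [
    [[-0.05, -0.0075, 0], 0],
    [[-0.1, -0.015, 0], 0],
    [[-0.15, -0.022, 0], 0],
    [[-0.2, -0.03, 0], 0],
    [[-0.25, -0.037, 0], 0]
  ]
}}

```text
clock: 2.75
tool_pos: [0.5216, -0.1188, 0.2927]
orientation: [-179.9, 0.0, -112.3]
force: [1.0, -0.9, 0.4]
opening: 0.0876
gripper_force: 0.0
```

Call:
{"name": "send_rows", "arguments": {
  "deltas": [
    [[-0.05, -0.0075, 0], 0],
    [[-0.1, -0.015, 0], 0],
    [[-0.15, -0.022, 0], 0],
    [[-0.2, -0.03, 0], 0],
    [[-0.25, -0.037, 0], 0]
  ]
}}

```text
clock: 3.17
tool_pos: [0.6249, 0.0551, 0.2924]
orientation: [-180.0, 0.0, -112.3]
force: [1.1, -0.1, 0.7]
opening: 0.0879
gripper_force: 0.0
```

```bash
python3 go.py .663 .122 .085 -112
```

```text
clock 3.17 tcp [0.6249 0.0551 0.2924] yaw -112.27 F [ 1.1 -0.1  0.7] -> shift [-0.0954 -0.0123  0.2593] turn -0.003
```

Call:
{"name": "send_rows", "arguments": {
  "deltas": [
    [[-0.035, -0.004, 0], 0],
    [[-0.07, -0.008, 0], 0],
    [[-0.09, -0.012, 0.02], 0],
    [[-0.096, -0.012, 0.06], 0],
    [[-0.096, -0.012, 0.08], 0]
  ]
}}

```text
clock: 3.58
tool_pos: [0.6617, 0.1221, 0.2248]
orientation: [179.9, -0.1, -112.2]
force: [-0.0, -0.1, -1.6]
opening: 0.0875
gripper_force: 0.0
```

Run:
```python
from go import *
p=ctrl.snapshot("wrist"); save(p,"w1")
for th,X in(("speaker",[.641,.068,.03]),("cradle",[.577,-.16,.02])):
    m=near(p,th,X); print(th, None if m is None else m.sum())
    if m is not None: 
        print(fit(cylpts if th=="speaker" else cradpts,[(p,m)],[.641,.068,-22] if th=="speaker" else [.577,-.16,-15],[.008,.008,4]))
delta(.663,.122,.085,-112)
```

```text
speaker 19913
(array([  0.64164369,   0.06898856, -21.5856153 ]), np.float64(0.9858452081680298))
cradle None
clock 3.73 tcp [0.6616 0.1204 0.2269] yaw -112.27 F [-0.  -0.1  1.1] -> shift [-0.003  -0.0012  0.1773] turn -0.003
```

View pics/w1.png

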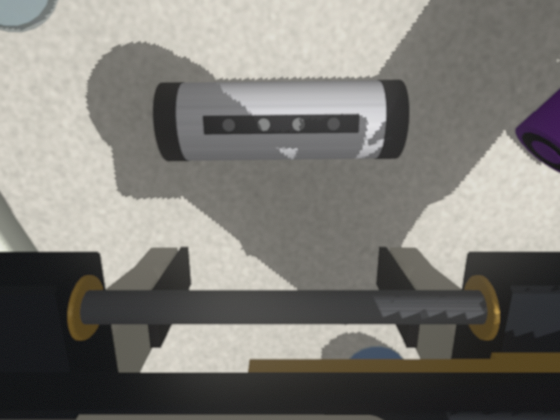

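Call:
{"name": "send_rows", "arguments": {
  "deltas": [
    [[-0.003, -0.001, 0.04], 0],
    [[-0.003, -0.001, 0.08], 0],
    [[-0.003, -0.001, 0.12], 0],
    [[-0.003, -0.001, 0.16], 0],
    [[-0.003, -0.001, 0.177], 0]
  ]
}}

```text
clock: 4.15
tool_pos: [0.6631, 0.1217, 0.0845]
orientation: [179.9, -0.1, -112.3]
force: [-1.2, -0.1, -0.3]
opening: 0.0877
gripper_force: 0.0
```

```bash
cat > cr.py <<'E'
import sys; from go import *
# cradle-frame target for speaker centre (x,y) -> tool centre; args: xs ys z yaw_rel
xs,ys,z,yr=map(float,sys.argv[1:5])
a=np.radians(CY+yr); n=np.array([-np.sin(a),np.cos(a)])
T=C+xs*Xc+ys*Yc+n*(.029+.0095)
o=ctrl.get_obs(); d=np.array(o["tool_pos"][:2])-C; print("tcp in cradle",(d@Xc).round(4),(d@Yc).round(4))
delta(*T,z,CY+yr-90)
E
python3 cr.py .002 .237 .085 -6.6;python3 cr.py 0 .207 .085 -4
```

```text
tcp in cradle 0.0092 0.2944
clock 4.15 tcp [0.6631 0.1217 0.0845] yaw -112.34 F [-1.2 -0.1 -0.3] -> shift [ 0.0242  0.0005 -0.0005] turn -0.006
tcp in cradle 0.0092 0.2944
clock 4.15 tcp [0.6631 0.1217 0.0845] yaw -112.34 F [-1.2 -0.1 -0.3] -> shift [ 0.0618  0.0005 -0.0005] turn -0.035
```

Call:
{"name": "send_rows", "arguments": {
  "deltas": [
    [[0.009, 0, 0], 0],
    [[0.016, 0, 0], 0],
    [[0.021, 0, 0], 0],
    [[0.025, 0, 0], 0],
    [[0.03, 0, 0], -0.005]
  ]
}}

```text
clock: 4.57
tool_pos: [0.6557, 0.1001, 0.0889]
orientation: [-179.8, 0.2, -111.8]
force: [0.3, 0.4, -0.3]
opening: 0.0877
gripper_force: 0.1
```

Call:
{"name": "send_rows", "arguments": {
  "deltas": [
    [[0.006, 0, 0], -0.006],
    [[0.012, 0, 0], -0.012],
    [[0.018, 0, 0], -0.019],
    [[0.024, 0, 0], -0.025],
    [[0.03, 0, 0], -0.031]
  ]
}}

```text
clock: 4.98
tool_pos: [0.6454, 0.0774, 0.0865]
orientation: [180.0, -0.0, -109.0]
force: [0.1, -0.4, 0.3]
opening: 0.0873
gripper_force: 0.1
```

```bash
cat > see.py <<'E'
from go import *
o=ctrl.get_obs(); x=np.array(o["tool_pos"]); a=np.radians(o["orientation"][2]); g=x[:2]+np.array([np.cos(a),np.sin(a)])*.0385
def see(g,z=.029,yaw=None,names=("wrist","scene","side"),tag=None):
    for n in names:
        p=ctrl.snapshot(n); m=near(p,"speaker",[*g,z])
        if tag: save(p,tag+n)
        if m is None: print(n,"none"); continue
        v,q=fit(lambda x,y,w:cylpts(x,y,w,z),[(p,m)],[*g,o["orientation"][2]+90 if yaw is None else yaw],[.008,.008,4])
        d=v[:2]-C; print(n,v.round(4),"cradle x,y,yaw",(d@Xc).round(4),(d@Yc).round(4),(v[2]-CY).round(2),"iou",q.round(3))
if __name__=="__main__":
    import sys; see(g,*(float(s) for s in sys.argv[1:2]))
E
python3 see.py; python3 cr.py 0 .16 .085 0
```

```text
wrist [  0.6298   0.038  -21.5727] cradle x,y,yaw -0.001 0.2049 -6.37 iou 0.985
scene [  0.6272   0.0299 -20.7383] cradle x,y,yaw -0.0013 0.1964 -5.54 iou 0.918
side [  0.6201   0.0352 -19.7175] cradle x,y,yaw -0.0095 0.1996 -4.52 iou 0.366
tcp in cradle 0.004 0.2478
clock 5.28 tcp [0.6458 0.078  0.0865] yaw -109.05 F [ 0.3 -1.   0.1] -> shift [0.0618 0.0008 0.0018] turn -0.043
```

Call:
{"name": "send_rows", "arguments": {
  "deltas": [
    [[0.004, 0, 0], -0.015],
    [[0.009, 0, 0], -0.03],
    [[0.014, 0, 0.001], -0.043],
    [[0.019, 0, 0.001], -0.043],
    [[0.024, 0, 0.001], -0.043]
  ]
}}

```text
clock: 5.7
tool_pos: [0.6396, 0.0599, 0.0857]
orientation: [-180.0, 0.0, -105.2]
force: [1.7, 1.0, 1.2]
opening: 0.0874
gripper_force: 0.6
```

Call:
{"name": "send_rows", "arguments": {
  "deltas": [
    [[0.004, 0, 0], 0],
    [[0.008, 0, 0], 0],
    [[0.012, 0, 0], 0],
    [[0.016, 0, 0], 0],
    [[0.02, 0, 0], 0]
  ]
}}

```text
clock: 6.12
tool_pos: [0.6353, 0.044, 0.0858]
orientation: [-180.0, 0.0, -105.2]
force: [0.4, 0.2, -0.0]
opening: 0.0876
gripper_force: 0.0
```

```bash
python3 see.py; python3 cr.py 0 .12 .085 0
```

```text
wrist [ 6.15800e-01  2.20000e-03 -2.14882e+01] cradle x,y,yaw -0.0051 0.1667 -6.29 iou 0.979
scene [ 6.14900e-01 -3.00000e-03 -2.04887e+01] cradle x,y,yaw -0.0046 0.1614 -5.29 iou 0.893
side [ 6.09200e-01 -1.70000e-03 -2.24822e+01] cradle x,y,yaw -0.0104 0.1612 -7.28 iou 0.382
tcp in cradle 0.0027 0.2125
clock 6.42 tcp [0.6353 0.0444 0.0858] yaw -105.18 F [0.2 0.  0.4] -> shift [0.0675 0.0034 0.001 ] turn 0.0
```

The speaker rolls ahead of the fingers without losing its 6° skew. So I'll straddle it diagonally, with one finger behind its near half and one in front of its far half, and turn the tool to square it without gripping.

```bash
python3 go.py .6158 .0022 .16 -176.5
```

```text
clock 6.42 tcp [0.6353 0.0444 0.0858] yaw -105.18 F [0.2 0.  0.4] -> shift [ 0.0573  0.0097 -0.0928] turn 0.792
```

Call:
{"name": "send_rows", "arguments": {
  "deltas": [
    [[-0.01, 0, -0.03], 0],
    [[-0.01, 0, -0.07], 0],
    [[-0.01, 0, -0.1], 0.07],
    [[0.01, 0, -0.11], 0.14],
    [[0.04, 0.005, -0.11], 0.21]
  ]
}}

```text
clock: 6.83
tool_pos: [0.6254, 0.016, 0.1769]
orientation: [-179.8, 0.2, -124.2]
force: [0.7, 0.2, -0.4]
opening: 0.0873
gripper_force: 0.0
```

```bash
python3 go.py .6158 .0022 .16 -176.5
```

```text
clock 6.83 tcp [0.6254 0.016  0.1769] yaw -124.23 F [ 0.7  0.2 -0.4] -> shift [0.0211 0.0003 0.0211] turn 0.581
```

Call:
{"name": "send_rows", "arguments": {
  "deltas": [
    [[0.02, 0, 0], 0.07],
    [[0.021, 0, 0], 0.15],
    [[0.021, 0, 0], 0.22],
    [[0.021, 0, 0], 0.3],
    [[0.021, 0, 0], 0.37]
  ]
}}

```text
clock: 7.25
tool_pos: [0.6136, 0.0006, 0.1739]
orientation: [-180.0, 0.0, -157.7]
force: [1.4, -0.0, -0.9]
opening: 0.0877
gripper_force: 0.0
```

Call:
{"name": "send_rows", "arguments": {
  "deltas": [
    [[0, 0, 0], 0.07],
    [[0, 0, 0], 0.14],
    [[0, 0, 0], 0.21],
    [[0, 0, 0], 0.21],
    [[0, 0, 0], 0.21]
  ]
}}

```text
clock: 7.67
tool_pos: [0.6137, 0.0007, 0.1738]
orientation: [180.0, 0.0, -176.1]
force: [0.2, -0.4, 0.5]
opening: 0.0871
gripper_force: 0.0
```

Run:
```python
from go import *; import see
see.see([.6158,.0022],yaw=-21.5,names=("wrist","scene"),tag="d_")
delta(.6158,.0022,.085,-176.5)
```

```text
wrist [ 6.12600e-01 -4.00000e-03 -2.14226e+01] cradle x,y,yaw -0.0065 0.1599 -6.22 iou 0.87
scene [ 6.11400e-01 -5.40000e-03 -2.16419e+01] cradle x,y,yaw -0.0074 0.1583 -6.44 iou 0.953
clock 7.87 tcp [6.136e-01 6.000e-04 1.738e-01] yaw -176.15 F [-1.  -0.2 -0.3] -> shift [-0.0028  0.0018  0.1109] turn 0.004
```

View pics/d_wrist.png

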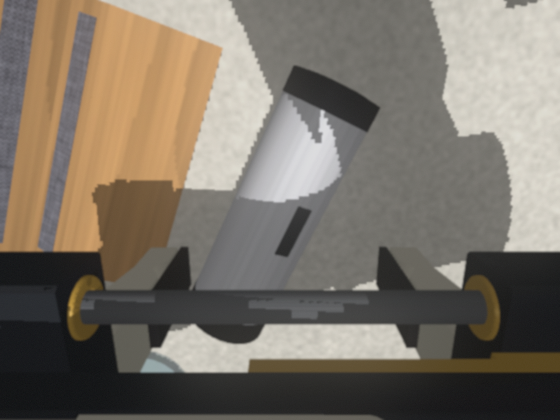

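```bash
python3 go.py .612 -.0045 .085 -176.5
```

```text
clock 7.87 tcp [6.136e-01 6.000e-04 1.738e-01] yaw -176.15 F [-1.  -0.2 -0.3] -> shift [ 0.0025 -0.0063  0.1109] turn 0.004
```

Call:
{"name": "send_rows", "arguments": {
  "deltas": [
    [[0.0025, -0.0063, 0.02], 0],
    [[0.0025, -0.0063, 0.05], 0],
    [[0.0025, -0.0063, 0.08], 0],
    [[0.0025, -0.0063, 0.1], 0],
    [[0.0025, -0.0063, 0.111], 0]
  ]
}}

```text
clock: 8.28
tool_pos: [0.6109, -0.0048, 0.0827]
orientation: [-180.0, -0.2, -176.2]
force: [-0.4, -0.3, 0.8]
opening: 0.0876
gripper_force: 0.0
```

Call:
{"name": "send_rows", "arguments": {
  "deltas": [
    [[0, 0, 0], -0.03],
    [[0, 0, 0], -0.06],
    [[0, 0, 0], -0.09],
    [[0, 0, 0], -0.12],
    [[0, 0, 0], -0.14]
  ]
}}

```text
clock: 8.7
tool_pos: [0.6124, -0.0045, 0.0855]
orientation: [-180.0, 0.0, -163.5]
force: [-0.6, -0.3, 0.3]
opening: 0.0878
gripper_force: 0.7
```

Call:
{"name": "send_rows", "arguments": {
  "deltas": [
    [[0, 0, 0], -0.02],
    [[0, 0, 0], -0.04],
    [[0, 0, 0], -0.06],
    [[0, 0, 0], -0.08],
    [[0, 0, 0], -0.09]
  ]
}}

```text
clock: 9.12
tool_pos: [0.6123, -0.0045, 0.0855]
orientation: [-180.0, 0.0, -155.4]
force: [0.5, -0.6, 0.4]
opening: 0.0879
gripper_force: 1.2
```

Run:
```python
from go import *; import see
see.see([.612,-.0045],yaw=-16,names=("wrist","scene","side"),tag="e_")
delta(.612,-.0045,.085,-155)
```

```text
wrist none
scene [ 6.11900e-01 -3.70000e-03 -1.49532e+01] cradle x,y,yaw -0.0073 0.16 0.25 iou 0.602
side [ 6.11300e-01 -1.30000e-03 -1.27147e+01] cradle x,y,yaw -0.0085 0.1622 2.49 iou 0.543
clock 9.42 tcp [ 0.6123 -0.0045  0.0852] yaw -155.6 F [ 0.7 -0.   0.5] -> shift [0.0003 0.0001 0.0003] turn -0.007
```

Call:
{"name": "send_rows", "arguments": {
  "deltas": [
    [[0, 0, 0], 0.03],
    [[0, 0, 0], 0.07],
    [[0, 0, -0.02], 0.1],
    [[0, 0, -0.06], 0.1],
    [[0, 0, -0.1], 0.1]
  ]
}}

```text
clock: 9.83
tool_pos: [0.611, -0.0048, 0.1646]
orientation: [-180.0, -0.2, -164.6]
force: [1.6, 0.6, -0.8]
opening: 0.0874
gripper_force: 0.0
```

Run:
```python
from go import *; import see
see.see([.612,-.0045],yaw=-14,names=("wrist","scene"),tag="f_")
n=np.radians(-13+90); T=np.array([.612,-.0045])+np.array([np.cos(n),np.sin(n)])*.06
print(T); delta(*T,.16,-103)
```

```text
wrist [ 6.12800e-01 -3.80000e-03 -1.35428e+01] cradle x,y,yaw -0.0064 0.1601 1.66 iou 0.862
scene [ 6.13800e-01 -5.50000e-03 -1.46527e+01] cradle x,y,yaw -0.005 0.1587 0.55 iou 0.897
[0.62549706 0.0539622 ]
clock 10.03 tcp [ 0.6123 -0.0044  0.1662] yaw -164.59 F [ 0.4 -0.1 -1.1] -> shift [-0.0352  0.0659  0.0078] turn -0.684
```

Call:
{"name": "send_rows", "arguments": {
  "deltas": [
    [[-0.01, 0.02, 0], -0.07],
    [[-0.02, 0.045, 0], -0.15],
    [[-0.035, 0.066, 0], -0.22],
    [[-0.035, 0.066, 0], -0.3],
    [[-0.035, 0.066, 0], -0.37]
  ]
}}

```text
clock: 10.45
tool_pos: [0.6245, 0.0548, 0.1634]
orientation: [179.9, -0.1, -130.9]
force: [-0.0, -0.2, -0.5]
opening: 0.0877
gripper_force: 0.0
```

Call:
{"name": "send_rows", "arguments": {
  "deltas": [
    [[0, 0, 0], -0.08],
    [[0, 0, 0], -0.15],
    [[0, 0, 0], -0.23],
    [[0, 0, 0], -0.3],
    [[0, 0, 0], -0.3]
  ]
}}

```text
clock: 10.87
tool_pos: [0.6243, 0.0536, 0.1635]
orientation: [179.9, -0.1, -104.0]
force: [-0.5, -0.6, 0.4]
opening: 0.0879
gripper_force: 0.0
```

Run:
```python
from go import *; import see
see.see([.612,-.0045],yaw=-14,names=("wrist",),tag="g_")
delta(.6255,.054,.085,-104)
```

```text
wrist [ 6.1290e-01 -4.2000e-03 -1.3519e+01] cradle x,y,yaw -0.0062 0.1598 1.68 iou 0.987
clock 10.97 tcp [0.6244 0.0536 0.1639] yaw -104.51 F [-0.3  0.   0. ] -> shift [-0.0009 -0.0014  0.0986] turn -0.006
```

Call:
{"name": "send_rows", "arguments": {
  "deltas": [
    [[-0.001, -0.001, 0.02], 0],
    [[-0.001, -0.001, 0.05], 0],
    [[-0.001, -0.001, 0.08], 0],
    [[-0.001, -0.001, 0.095], 0],
    [[-0.001, -0.001, 0.099], 0]
  ]
}}

```text
clock: 11.38
tool_pos: [0.6243, 0.0538, 0.0829]
orientation: [179.8, -0.2, -104.4]
force: [-0.1, -0.4, 0.1]
opening: 0.0877
gripper_force: 0.0
```

Call:
{"name": "send_rows", "arguments": {
  "deltas": [
    [[0.007, 0, 0], 0],
    [[0.014, 0, 0], 0],
    [[0.02, 0, 0], 0],
    [[0.025, 0, 0], 0],
    [[0.03, 0, 0], 0]
  ]
}}

```text
clock: 11.8
tool_pos: [0.6205, 0.0307, 0.087]
orientation: [-179.9, 0.1, -104.3]
force: [-1.0, 0.0, 0.0]
opening: 0.0877
gripper_force: 0.3
```

Call:
{"name": "send_rows", "arguments": {
  "deltas": [
    [[0.006, 0, 0], 0],
    [[0.012, 0, 0], 0],
    [[0.018, 0, 0], 0],
    [[0.024, 0, 0], 0],
    [[0.03, 0, 0], 0]
  ]
}}

```text
clock: 12.22
tool_pos: [0.6139, 0.0073, 0.0858]
orientation: [180.0, -0.0, -104.3]
force: [-0.3, 1.6, -0.2]
opening: 0.0881
gripper_force: 0.1
```

```bash
python3 - <<'E'
from go import *; import see
see.see(see.g,names=("wrist","scene"),tag="h_")
E
python3 cr.py 0 .05 .09 1
```

```text
wrist [  0.606   -0.0321 -13.8457] cradle x,y,yaw -0.0055 0.131 1.35 iou 0.983
scene [  0.6007  -0.0385 -13.2435] cradle x,y,yaw -0.009 0.1235 1.96 iou 0.861
tcp in cradle -0.0082 0.1715
clock 12.42 tcp [0.614  0.0077 0.0857] yaw -104.3 F [ 0.  -0.5 -0.5] -> shift [ 0.1039 -0.0078 -0.0053] turn -0.001
```

Call:
{"name": "send_rows", "arguments": {
  "deltas": [
    [[0.006, 0, 0], 0],
    [[0.012, 0, 0], 0],
    [[0.018, 0, 0], 0],
    [[0.024, 0, 0], 0],
    [[0.03, 0, 0], 0]
  ]
}}

```text
clock: 12.83
tool_pos: [0.6081, -0.0158, 0.0859]
orientation: [-180.0, 0.0, -104.3]
force: [-0.2, 0.5, -0.0]
opening: 0.0875
gripper_force: 0.0
```

Call:
{"name": "send_rows", "arguments": {
  "deltas": [
    [[0.006, 0, 0], 0],
    [[0.012, 0, 0], 0],
    [[0.018, 0, 0], 0],
    [[0.024, 0, -0.001], 0],
    [[0.03, 0, -0.002], 0]
  ]
}}

```text
clock: 13.25
tool_pos: [0.6047, -0.0373, 0.089]
orientation: [-179.7, 0.2, -104.3]
force: [1.9, 9.9, 7.2]
opening: 0.0877
gripper_force: 5.5
```

Call:
{"name": "send_rows", "arguments": {
  "deltas": [
    [[0.006, 0, -0.001], 0],
    [[0.012, 0, -0.001], 0],
    [[0.018, 0, -0.002], 0],
    [[0.024, 0, -0.002], 0],
    [[0.03, 0, -0.003], 0]
  ]
}}

```text
clock: 13.67
tool_pos: [0.599, -0.0605, 0.0915]
orientation: [-179.7, 0.2, -104.3]
force: [2.4, 11.0, 7.3]
opening: 0.0875
gripper_force: 5.4
```

```bash
python3 - <<'E'
from go import *; import see
see.see(see.g,z=.036,names=("wrist","scene"),tag="i_")
E
python3 cr.py 0 .03 .095 0
```

```text
wrist [  0.5891  -0.0983 -14.4799] cradle x,y,yaw -0.0045 0.0627 0.72 iou 0.958
scene [  0.586   -0.103  -12.7993] cradle x,y,yaw -0.0063 0.0574 2.4 iou 0.79
tcp in cradle -0.0061 0.1003
clock 13.87 tcp [ 0.5975 -0.0616  0.0905] yaw -104.27 F [2.3 4.3 3. ] -> shift [ 0.0399 -0.0069 -0.0057] turn 0.01
```

View pics/i_scene.png

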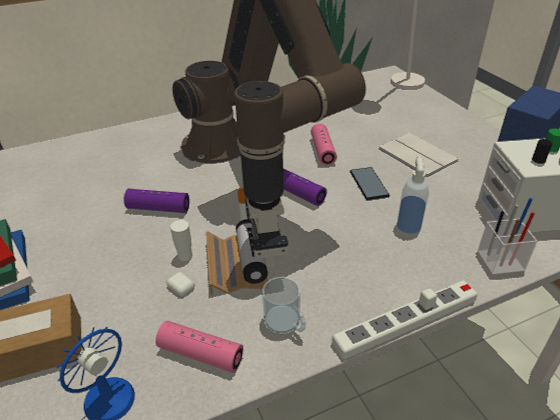

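Call:
{"name": "send_rows", "arguments": {
  "deltas": [
    [[0.005, 0, -0.002], 0],
    [[0.01, 0, -0.005], 0],
    [[0.015, 0, -0.008], 0],
    [[0.02, 0, -0.011], 0],
    [[0.025, 0, -0.013], 0]
  ]
}}

```text
clock: 14.28
tool_pos: [0.5934, -0.08, 0.1016]
orientation: [-179.8, 0.1, -104.2]
force: [3.2, 10.3, 7.2]
opening: 0.0872
gripper_force: 5.5
```

```bash
python3 - <<'E'
from go import *; import see
see.see(see.g,z=.043,names=("wrist","scene"),tag="j_")
E
python3 cr.py 0 .024 .1 0
```

```text
wrist [  0.5846  -0.1184 -14.3975] cradle x,y,yaw -0.0036 0.0422 0.8 iou 0.983
scene [  0.5855  -0.1233 -12.7898] cradle x,y,yaw -0.0014 0.0377 2.41 iou 0.802
tcp in cradle -0.0059 0.0804
clock 14.48 tcp [ 0.5923 -0.0809  0.1007] yaw -104.25 F [2.5 5.5 3.3] -> shift [ 0.0224 -0.0071  0.0008] turn 0.011
```

View pics/j_wrist.png

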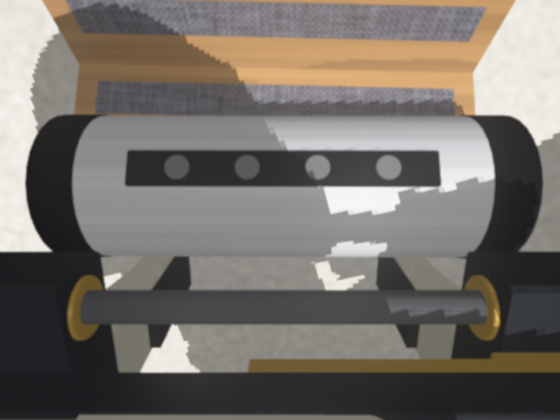

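The wrist view shows the speaker (27–542 px) square to the cradle strips, about 3 mm off centre, with its button strip on top again after one roll. Next I ease it over the lip.

Call:
{"name": "send_rows", "arguments": {
  "deltas": [
    [[0.005, 0, -0.001], 0],
    [[0.01, 0, -0.002], 0],
    [[0.014, 0, -0.003], 0],
    [[0.018, 0, -0.004], 0],
    [[0.022, 0, -0.004], 0]
  ]
}}

```text
clock: 14.9
tool_pos: [0.5872, -0.0982, 0.1036]
orientation: [-180.0, 0.0, -104.2]
force: [-0.5, -0.4, -0.1]
opening: 0.0876
gripper_force: 0.0
```

```bash
python3 - <<'E'
from go import *; import see
see.see(see.g,z=.046,names=("wrist",),tag="k_")
E
python3 cr.py 0 .015 .1 0
```

```text
wrist [  0.5802  -0.1373 -14.2144] cradle x,y,yaw -0.0029 0.0227 0.99 iou 0.973
tcp in cradle -0.0075 0.0612
clock 15.0 tcp [ 0.5858 -0.099   0.1027] yaw -104.32 F [-0.6  1.3 -0.4] -> shift [ 0.0098 -0.0092  0.0033] turn 0.01
```

Call:
{"name": "send_rows", "arguments": {
  "deltas": [
    [[0.003, 0, 0], 0],
    [[0.006, 0, 0], 0],
    [[0.009, 0, 0], 0],
    [[0.012, 0, 0], 0],
    [[0.014, 0, 0], 0]
  ]
}}

```text
clock: 15.42
tool_pos: [0.5839, -0.1097, 0.1032]
orientation: [180.0, -0.0, -104.3]
force: [0.6, -0.0, -0.5]
opening: 0.0878
gripper_force: 0.0
```

```bash
python3 - <<'E'
from go import *; import see
see.see(C,z=.039,yaw=-15,names=("wrist","scene"),tag="l_")
E
python3 cr.py 0 0 .098 0
```

```text
wrist [  0.5745  -0.1599 -15.463 ] cradle x,y,yaw -0.0024 -0.0006 -0.26 iou 0.981
scene [  0.5759  -0.1642 -13.591 ] cradle x,y,yaw 0.0 -0.0043 1.61 iou 0.879
tcp in cradle -0.0063 0.0508
clock 15.62 tcp [ 0.5842 -0.1093  0.1034] yaw -104.29 F [-0.   0.3  0.7] -> shift [ 0.0155 -0.0077  0.0067] turn 0.01
```

View pics/l_wrist.png

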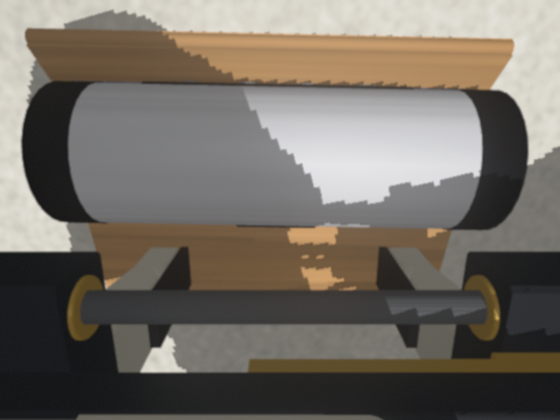

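It's seated in the V and level. I'll back the hand off and verify centring against the cradle's own corners in the picture.

Call:
{"name": "send_rows", "arguments": {
  "deltas": [
    [[-0.01, 0, 0], 0],
    [[-0.03, 0, 0], 0],
    [[-0.05, 0, -0.02], 0],
    [[-0.07, 0, -0.06], 0],
    [[-0.07, 0, -0.1], 0]
  ]
}}

```text
clock: 16.03
tool_pos: [0.5982, -0.0525, 0.1833]
orientation: [179.9, -0.1, -104.2]
force: [0.9, -0.6, -0.2]
opening: 0.0876
gripper_force: 0.0
```

Call:
{"name": "send_rows", "arguments": {
  "deltas": [
    [[0, 0, -0.02], 0],
    [[0, 0, -0.03], 0],
    [[0, 0, -0.03], 0],
    [[0, 0, -0.03], 0],
    [[0, 0, -0.03], 0]
  ]
}}

```text
clock: 16.45
tool_pos: [0.5972, -0.055, 0.2058]
orientation: [179.9, -0.0, -104.3]
force: [-0.9, -0.1, -0.3]
opening: 0.0876
gripper_force: 0.0
```

Run:
```python
from go import *; import see
see.see(C,z=.039,yaw=-15,names=("wrist","side","scene"))
p=ctrl.snapshot("wrist"); save(p,"m")
m=ctrl.cut_out(p,"cradle"); s=near(p,"speaker",[*C,.039])
if m and s is not None:
    u=np.maximum(m[0]["pixels"],s)
    v,q=fit(lambda x,y,w:cradpts(x,y,w)+cylpts(x,y,w,.039),[(p,u)],[*C,CY],[.006,.006,3]); d=v[:2]-C
    print("cradle (union)",v.round(4),"offset",(d@Xc).round(4),(d@Yc).round(4),q.round(3))
```

```text
wrist [  0.5744  -0.1598 -15.4557] cradle x,y,yaw -0.0026 -0.0005 -0.26 iou 0.991
side [  0.5725  -0.1587 -14.3725] cradle x,y,yaw -0.0047 0.0 0.83 iou 0.842
scene [  0.5747  -0.1618 -15.5231] cradle x,y,yaw -0.0018 -0.0023 -0.32 iou 0.961
cradle (union) [  0.5746  -0.1597 -15.9908] offset -0.0024 -0.0004 0.983
```

View pics/m.png

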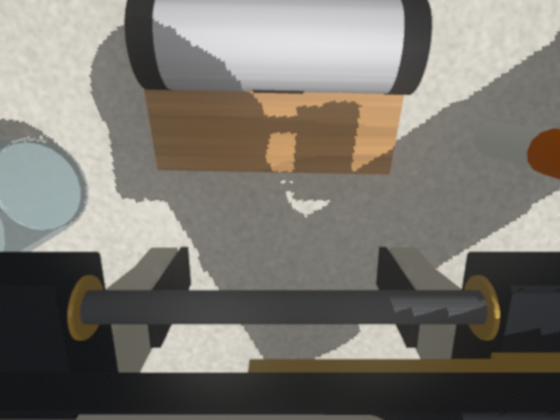

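Run:
```python
from go import *
p=ctrl.snapshot("wrist")
g=p["color"].astype(int); wood=(g[:,:,0]-g[:,:,2]>25)
for r in (150,155,160,165):
    c=np.where(wood[r,100:450])[0]+100; 
    # ramp height at this row: solve on ramp plane for each edge
    out=[]
    for u in(c.min()-.5,c.max()+.5):
        z=.005
        for _ in range(20):
            X=ray(p,u,r,z); z=(.092-(X[:2]-C)@Yc)*18/68
        out.append((X[:2]-C)@Xc)
    print(r,c.min(),c.max(),np.round(out,4),"mid",round(sum(out)/2,4),"len",round(out[1]-out[0],4))
```

```text
150 155 393 [ 0.0963 -0.0941] mid 0.0011 len -0.1904
155 156 393 [ 0.0962 -0.0949] mid 0.0006 len -0.1911
160 157 392 [ 0.0961 -0.0948] mid 0.0006 len -0.1909
165 157 390 [ 0.0968 -0.094 ] mid 0.0014 len -0.1908
```

```bash
python3 -c "
from plant import ctrl
print(ctrl.close_job())"
```

```text
the job is handed in; nothing more can be done
None
```

I rolled the silver speaker up over the lip into the V of its cradle and handed the job in after about 17 s; it rests level and square, about 3.5 mm off centre by the wrist camera (7 mm is the limit before an end sticks out), with the hand clear and no sign in the pictures of anything else having moved.

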